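Build the cone pulley on the keyed arbor and sort out the wrong hub

ROBOT

A 7-joint arm with a two-finger parallel gripper is mounted at the origin on the work surface. World frame = base frame: x ahead of the robot, y to its left, z up, the work surface at z = 0. Lengths are in m, angles in rad, forces in N, time in s.
With the tool pointing down it reaches from about 0.4 to 0.85 m from the base axis. Payload 10.4 kg.
Tool frame: the origin (TCP) lies midway between the tips of the shut fingers; the grasp point (between the pads) lies 19 mm behind it; x points along the fingers, y is the direction in which the jaws open and shut, and the axes are right-handed (so a half turn about x gives the same grasp; the last joint's range is limited). The gripper opens to 87 mm and grips with 3 to 60 N. Pads are 19 mm wide; open, the fingers measure 117 mm over their backs; the gripper's body (75 mm by 190 mm) begins 51 mm behind the grasp point.
Start: joints at [1.083, 0.332, -0.065, 1.46, 0.022, 1.35, -0.088], TCP at [0.28, -0.559, 0.223] pointing down, gripper open.
Joint ranges: [-2.6, 2.6], [-0.5, 2.12], [-1.47, 1.34], [0.16, 2.42], [-1.27, 4.41], [0.06, 2.06], [-2.6, 2.6]. Speed limits (rad/s): [2.22, 2.22, 2.79, 2.79, 3.14, 3.14, 3.14].

INTERFACE

Orientations are given as a unit quaternion [x, y, z, w].
In Python, from bench import * gives the robot as it stands.
- The arm moves only by the shell command python3 -m inch 'ROWS' [FORCE]. ROWS is JSON, a list that holds one entry, the list of rows, each a list of 7 numbers: the shift along the world's x, y, z each as a share of 120 mm, from -1 to 1, then the turn, a rotation vector about the world's x, y, z each as a share of 2 pi rad, from -1 to 1, then the closure, from 0 (fully open) to 1 (shut). A call has 1 to 10 rows; each row is the pose to reach, as a shift and turn from the pose commanded when the call began, turning the shorter way round; what a row does not reach only later rows make up. A row lasts 1/10 s, in which the tool goes at most 50 mm and 8.59 degrees, less where a joint would pass 70% of its speed; a pose out of reach is approached as far as the arm can. A call with a number of a shift or a turn outside -1 to 1 is refused whole. A call with a gripper value outside its range is refused whole. The fingers move at their own pace and stop on an object; FORCE is the grip in N (left out, the last holds). Time passes only in rows, so rows that repeat a pose let the fingers close. It gives the time, the measured TCP pose, the force and the opening at its end, in the units of the state.
- read_state(): the state, without advancing time (a new reading comes with each control period).
- camera(name): name is "scene" or "top"; returns the picture (480x640x3 uint8, red, green, blue); there is no depth.
- get_calibration(name): a dict with "fx", "fy", "cx", "cy" (pixels), "xyz" and "attitude" of the camera in the world. Camera axes: x right, y up, looking along -z (the intrinsics and any distortion apply to the point x, -y, -z); pixel columns grow to the right and rows downward; lengths in m; the calibration is good to about 2 mm. A picture is of the moment at which its call begins. get_calibration takes no time and is no camera call.
- close_job(): hands the job in, once; it reports no verdict.
The state is a dict: "time": time; "joint_positions": joint angles; "joint_vel": joint speeds; "joint_torque": joint torques, N m; "ee_pos": TCP position; "eef_rot": TCP orientation; "ft_force": force on the tool from outside, world axes, zero at the start; "torque": the same for the moment, N m; "width": finger opening in m.
Only numpy, scipy, OpenCV 4.12 (cv2) and the standard library are available. Lean on these libraries where they do the work, as an engineer would, in place of code of your own. Each camera call takes 0.05 s, during which the arm holds its last target.

TASK

Build the step-cone pulley on the steel arbor stand: first the large pulley whose bore has a keyway, turned so that it drops over the arbor's key and rests on the seat, then the medium pulley on it, then the small one on top, all lying flat. The other large pulley, with the plain round bore, does not fit the key: lay it flat in the grey tray. Lower each one rather than dropping it, and leave the oiler, the screwdriver and the clamp where they are.

Things in the scene. Friction and masses are not known exactly. Their poses are not given: they have to be found in the camera images.
- keyed_pulley: Loose large aluminium V-pulley, 64 mm diameter, 28 mm high, 0.19 kg, lying flat on the bench. Bore 25 mm with one keyway slot 15 mm wide, right through, reaching 23 mm from the axis along its own +x. Origin: on the axis at the underside; z up. Its rims are gripped like a plain cylinder, across any diameter, best along its y axis.
- plain_pulley: Loose large aluminium V-pulley, same outside as the keyed one (64 mm diameter, 28 mm high, 0.20 kg), but its 25 mm bore is plain round with no keyway. Lies flat on the bench. Origin: on the axis at the underside; z up.
- medium_pulley: Loose medium aluminium V-pulley, 54 mm diameter, 20 mm high, plain bore 19 mm, 0.11 kg, lying flat on the bench. Origin: on the axis at the underside; z up.
- small_pulley: Loose small aluminium V-pulley, 42 mm diameter, 20 mm high, plain bore 19 mm, 0.06 kg, lying flat on the bench. Origin: on the axis at the underside; z up.
- stand: Fixed arbor stand; origin on the arbor axis at bench level, z up. Base 100 x 100 x 10 mm; seat 48 mm wide, top at 20 mm. Arbor: 20 mm diameter up to 35 mm height, 14 mm from 41 to 72, tapering to a 6 mm tip at 80. Key along its own +x: 8 mm wide, to 19 mm from the axis, height 20 to 36 mm (a bright line on the base points the same way). Finished undersides: keyed 20, medium 48, small 68 mm above the bench.
- tray: Fixed grey open tray, 140 x 140 mm outside, walls 5 mm thick and 25 mm high, floor 5 mm thick. Origin: centre of its underside, at bench level; x and y along its sides.
- oiler: Bystander: small clear oil bottle with black cap and needle spout, 38 mm diameter, 115 mm high, standing loose. Origin: centre of its underside.
- screwdriver: Bystander: loose screwdriver lying on the bench, about 0.2 m long. Origin: on its underside near its middle; x along it, towards the tip.
- clamp: Bystander: loose toolmaker's clamp, two 75 mm steel jaws with two screws, about 75 x 90 x 14 mm, lying flat. Origin: centre of its underside.
There are look-alikes about, which are no part of the job. Leave any brown or green look-alike of the plain_pulley alone.

How it is judged:
On the way, in this order (a step that is already met when the one before it is completed fails the run):
1. the keyed pulley is down on the seat, its keyway over the key (horizontal distance between keyed_pulley and stand below 0.006 m and z of keyed_pulley in the frame of stand between 0.017 and 0.023 m and angle between keyed_pulley's own z axis and vertical below 0.08 rad and angle between the x axis of keyed_pulley and the x axis of stand, either way round below 0.3 rad), for 0.2 s.
2. the medium pulley lies on the keyed one (all of step 1 and horizontal distance between medium_pulley and stand below 0.006 m and z of medium_pulley in the frame of stand between 0.045 and 0.051 m and angle between medium_pulley's own z axis and vertical below 0.08 rad), for 0.2 s.
3. the small pulley lies on the medium one (all of step 2 and horizontal distance between small_pulley and stand below 0.006 m and z of small_pulley in the frame of stand between 0.065 and 0.071 m and angle between small_pulley's own z axis and vertical below 0.08 rad), for 0.2 s.
At the end, for the whole second after the job is handed in: From below on the arbor: keyed, medium, small pulley, within 6 mm of its axis, undersides within 3 mm of 20, 48, 68 mm, tilt under 0.08 rad, keyway within 0.3 rad of the key; plain-bored pulley flat on the tray floor (3 mm), centre within 36 mm of its centre in x and y; all at rest (all of step 3 and x of plain_pulley in the frame of tray between -0.036 and 0.036 m and y of plain_pulley in the frame of tray between -0.036 and 0.036 m and z of plain_pulley in the frame of tray between 0.002 and 0.008 m and angle between plain_pulley's own z axis and vertical below 0.08 rad and linear speed of each of keyed_pulley, plain_pulley, medium_pulley, small_pulley below 0.02 m/s and angular speed of each of keyed_pulley, plain_pulley, medium_pulley, small_pulley below 0.2 rad/s); the robot touches nothing.
It fails at once if a pulley is dropped into place (still faster than 0.6 m/s within 8 mm of where it comes to rest) ((horizontal distance between keyed_pulley and stand below 0.012 m and z of keyed_pulley in the frame of stand below 0.028 m and linear speed of keyed_pulley above 0.6 m/s) or (horizontal distance between medium_pulley and stand below 0.012 m and z of medium_pulley in the frame of stand below 0.056 m and linear speed of medium_pulley above 0.6 m/s) or (horizontal distance between small_pulley and stand below 0.012 m and z of small_pulley in the frame of stand below 0.076 m and linear speed of small_pulley above 0.6 m/s) or (horizontal distance between plain_pulley and tray below 0.05 m and z of plain_pulley in the frame of tray below 0.013 m and linear speed of plain_pulley above 0.6 m/s)).
It fails at once if the oiler, screwdriver or clamp is moved by more than 30 mm, or the oiler tipped (distance of any of oiler, screwdriver, clamp from where it was at the start of the episode above 0.03 m or angle between oiler's own z axis and vertical above 0.5 rad).
It also fails if it takes over 106 s, if anything falls off the work surface, if the arm or the gripper's body presses on something with over 40 N, if the wrist force passes 120 N, or if a joint passes its speed limit or range.

## Working session

There is one attempt and no reset: what is moved stays moved. The work goes in short steps, Python scripts to look and compute and a shell command to move; the robot and the scene stay as the last step left them, time stands still between calls to the robot, and variables do not carry over. Pictures are saved under pics/ and viewed, and the job is handed in when it is done.

```bash
mkdir -p pics; python3 - <<'E'
from bench import *
import cv2
for n in("scene","top"):
    im=camera(n); cv2.imwrite(f"pics/{n}0.png",im[:,:,::-1]); print(n,get_calibration(n))
s=read_state();print({k:s[k] for k in("time","ee_pos","eef_rot","width","ft_force")})
E
```

```text
scene {'fx': 560.9528323155429, 'fy': 560.9528323155429, 'cx': 321.9909751536661, 'cy': 241.53926675349092, 'xyz': array([1.0399541 , 0.58447388, 0.88030668]), 'attitude': array([0.11909825, 0.34095433, 0.87150575, 0.33172802])}
top {'fx': 442.68952192565575, 'fy': 442.68952192565575, 'cx': 323.07948974318015, 'cy': 232.35637488982874, 'xyz': array([0.40254994, 0.02030877, 0.70787033]), 'attitude': array([-0.07544922,  0.07633495,  0.72731248, -0.67786204])}
{'time': 0.1, 'ee_pos': array([ 0.28000446, -0.558387  ,  0.2218398 ]), 'eef_rot': array([-0.68796565, -0.16330008,  0.68822168, -0.16244158]), 'width': 0.08669455249972188, 'ft_force': array([ 0.27239757, -0.11005846, -1.12355169])}
```

View pics/scene0.png

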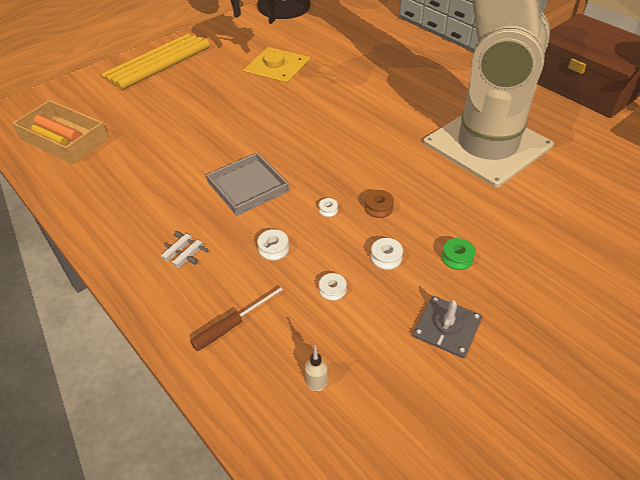

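View pics/top0.png

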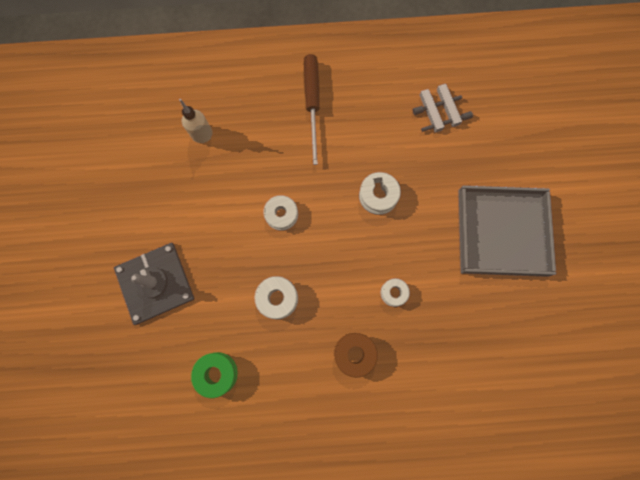

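The top view shows the loose pulleys and lookalikes at these pixels:
- keyed, white with a slot: (380,194)
- plain large, white: (276,298)
- medium: (281,213)
- small: (395,293)
- lookalikes, to leave alone: brown (356,355) and green (214,376)

The stand is at (153,284) and the tray at (506,231). Next I'll check close crops.

```bash
python3 - <<'E'
import cv2,numpy as np
im=cv2.imread("pics/top0.png")
def c(u,v,r=35,z=266): 
    return cv2.resize(im[v-r:v+r,u-r:u+r],(z,z),interpolation=cv2.INTER_CUBIC)
a=np.hstack([c(380,194),c(276,298),c(281,213)]);b=np.hstack([c(395,293),c(153,284,45),c(506,231,55)])
cv2.imwrite("pics/crops.png",np.vstack([a,b]))
E
```

```text
(no output)
```

View pics/crops.png

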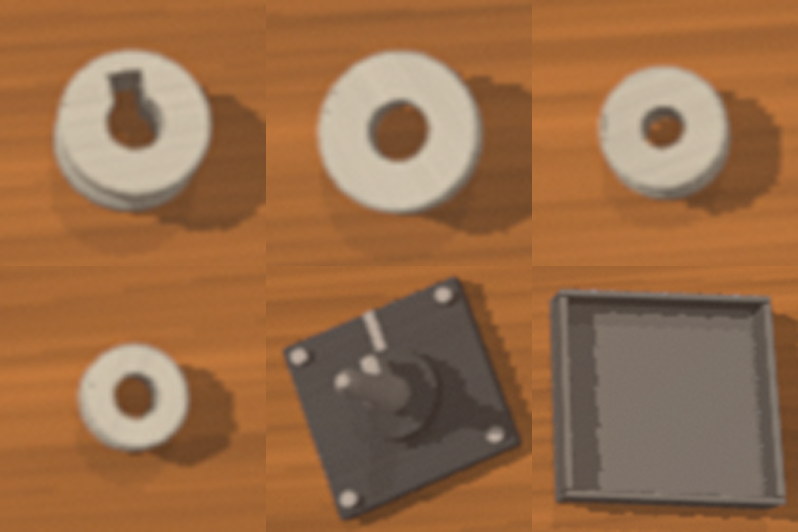

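```bash
cat > h.py <<'E'
import numpy as np, cv2
from scipy.spatial.transform import Rotation as R
from scipy.optimize import least_squares
from bench import *
def ray(cam,uv,z):
    c=get_calibration(cam); uv=np.atleast_2d(np.asarray(uv,float))
    d=np.c_[(uv[:,0]-c["cx"])/c["fx"],-(uv[:,1]-c["cy"])/c["fy"],-np.ones(len(uv))]
    d=R.from_quat(c["attitude"]).apply(d); o=np.asarray(c["xyz"])
    return (o+d*((z-o[2])/d[:,2])[:,None])[:,:2]
def proj(cam,p):
    c=get_calibration(cam); q=R.from_quat(c["attitude"]).inv().apply(np.atleast_2d(p)-c["xyz"])
    return np.c_[c["cx"]+c["fx"]*q[:,0]/-q[:,2], c["cy"]-c["fy"]*q[:,1]/-q[:,2]]
def circ(P,r=None):
    x0=list(P.mean(0))+([] if r else [0.02])
    f=lambda x:np.hypot(P[:,0]-x[0],P[:,1]-x[1])-(r or x[2])
    s=least_squares(f,x0,loss="soft_l1",f_scale=0.0007); return s.x,np.sqrt(np.mean(s.fun**2))
def tool():
    s=read_state(); r=R.from_quat(s["eef_rot"]).as_matrix(); return s,np.asarray(s["ee_pos"]),r
E
python3 - <<'E'
from h import *
im=cv2.imread("pics/top0.png"); hsv=cv2.cvtColor(im,cv2.COLOR_BGR2HSV)
m=((hsv[...,1]<70)&(hsv[...,2]>150)).astype(np.uint8)
for n,(u,v),h,ro,ri in[("keyed",(380,194),.028,.032,.0125),("plain",(276,298),.028,.032,.0125),("med",(281,213),.02,.027,.0095),("small",(395,293),.02,.021,.0095)]:
    w=np.zeros_like(m);w[v-35:v+35,u-35:u+35]=m[v-35:v+35,u-35:u+35]
    cs,hi=cv2.findContours(w,cv2.RETR_CCOMP,cv2.CHAIN_APPROX_NONE)
    for c,hh in zip(cs,hi[0]):
        if len(c)<12: continue
        P=ray("top",c[:,0],h); fr,e=circ(P)
        print(n,"hole" if hh[3]>=0 else "outer",len(c),fr.round(4),round(e,4), "fixed r",circ(P,ri if hh[3]>=0 else ro)[0].round(4))
        if n=="keyed" and hh[3]>=0:
            q=P-circ(P)[0][:2]; print("hole pts far:",[ (P[i].round(4).tolist()) for i in np.argsort(-np.hypot(*q.T))[:6]])
# stand bolts
m2=((hsv[...,1]<70)&(hsv[...,2]>130)).astype(np.uint8)
w=np.zeros_like(m2);w[235:335,105:205]=m2[235:335,105:205]
k,l,st,ce=cv2.connectedComponentsWithStats(w)
for i in range(1,k): print(st[i],ce[i].round(1),ray("top",ce[i],.011).round(4))
s,p,r=tool();print("tool axes",r.round(3).tolist())
E
```

```text
keyed outer 124 [ 0.6119 -0.0806  0.0314] 0.0018 fixed r [ 0.6115 -0.0803]
keyed hole 59 [ 0.6165 -0.0806  0.0151] 0.0033 fixed r [ 0.6149 -0.0808]
hole pts far: [[0.6373, -0.0856], [0.6374, -0.084], [0.6375, -0.0824], [0.6364, -0.0742], [0.6363, -0.0758], [0.6348, -0.0724]]
plain outer 116 [0.4555 0.0937 0.0309] 0.0004 fixed r [0.4555 0.0937]
plain hole 46 [0.4556 0.0937 0.0128] 0.0005 fixed r [0.4556 0.0937]
med outer 90 [0.5923 0.0807 0.0258] 0.0007 fixed r [0.5919 0.0808]
med hole 35 [0.5928 0.0809 0.01  ] 0.0004 fixed r [0.5929 0.0809]
small outer 75 [ 0.4509 -0.0897  0.0204] 0.0006 fixed r [ 0.4509 -0.0896]
small hole 35 [ 0.4514 -0.0902  0.0098] 0.0004 fixed r [ 0.4514 -0.0902]
[165 246   6   5  22] [167.3 248.2] [[0.5465 0.2649]]
[141 255   7  13  49] [144.2 260.8] [[0.5287 0.3015]]
[116 267   6   5  24] [118.5 269. ] [[0.5183 0.3421]]
[140 269   7   7  33] [142.8 272.2] [[0.5105 0.3034]]
[131 275   6   5  22] [133.5 277.1] [[0.5037 0.3181]]
[183 295   5   4  16] [185.1 296.3] [[0.4678 0.2367]]
[133 315   6   5  23] [135.2 317.3] [[0.4409 0.3141]]
tool axes [[-0.001, 0.448, -0.894], [0.001, -0.894, -0.448], [-1.0, -0.001, 0.0]]
```

```bash
python3 - <<'E'
from h import *
im=cv2.imread("pics/top0.png"); 
print("tray corners z.025",ray("top",[(461,187),(550,188),(554,275),(460,273)],.025).round(4).tolist())
print("oiler base, screw, clamp",ray("top",[(203,133),(312,75),(316,162),(443,107)],.0).round(3).tolist())
# dark base of stand contour
hsv=cv2.cvtColor(im,cv2.COLOR_BGR2HSV)
m=(hsv[...,1]<80).astype(np.uint8); w=np.zeros_like(m);w[235:335,105:205]=m[235:335,105:205]
cs,_=cv2.findContours(w,cv2.RETR_EXTERNAL,cv2.CHAIN_APPROX_NONE);c=max(cs,key=cv2.contourArea)
print("base rect",cv2.minAreaRect(c)); b=cv2.boxPoints(cv2.minAreaRect(c));P=ray("top",b,.008);print(P.round(4).tolist(),P.mean(0),np.linalg.norm(np.diff(P,axis=0),axis=1))
sc=cv2.imread("pics/scene0.png")
cv2.imwrite("pics/sc_stand.png",np.hstack([cv2.resize(sc[285:365,405:485],(400,400),interpolation=cv2.INTER_CUBIC),cv2.resize(im[240:330,108:198],(400,400),interpolation=cv2.INTER_CUBIC)]))
E
```

```text
tray corners z.025 [[0.6105, -0.2128], [0.5985, -0.3551], [0.4592, -0.3362], [0.4725, -0.1923]]
oiler base, screw, clamp [[0.747, 0.208], [0.844, 0.014], [0.68, 0.017], [0.765, -0.21]]
base rect ((152.67242431640625, 283.4310607910156), (61.8365478515625, 65.55046081542969), 68.19859313964844)
[[0.5231, 0.356], [0.5559, 0.259], [0.4613, 0.2227], [0.4304, 0.3174]] [0.49267419 0.28875719] [0.1023619  0.10128221 0.09959884]
```

View pics/sc_stand.png

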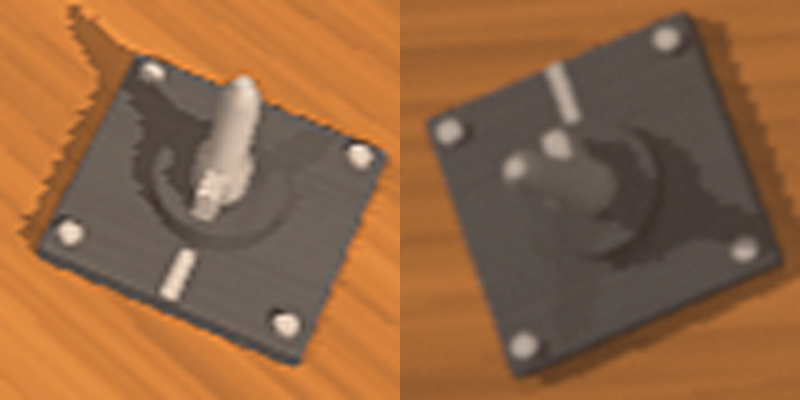

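```bash
python3 - <<'E'
from h import *
im=cv2.imread("pics/top0.png"); hsv=cv2.cvtColor(im,cv2.COLOR_BGR2HSV)
m=((hsv[...,1]<70)&(hsv[...,2]>150)).astype(np.uint8)
u,v=380,194
w=np.zeros_like(m);w[v-35:v+35,u-35:u+35]=m[v-35:v+35,u-35:u+35]
cs,hi=cv2.findContours(w,cv2.RETR_CCOMP,cv2.CHAIN_APPROX_NONE)
for c,hh in zip(cs,hi[0]):
    if len(c)<12: continue
    P=ray("top",c[:,0],.028)
    ce=np.array([.6132,-.0805])
    for _ in range(4):
        d=P-ce
        S=P[d[:,0]<.006] if hh[3]>=0 else P[(d[:,0]>-.01)]
        fr,e=circ(S,.0127 if hh[3]>=0 else .0312); ce=fr[:2]
    print("hole" if hh[3]>=0 else "outer",len(S),fr.round(4),e.round(5))
    if hh[3]>=0:
        d=P-ce; far=d[np.hypot(*d.T)>.0155]; 
        print(far.round(4).tolist())
print("arbor tip",ray("top",[133.5,277.1],.08),"key top",ray("top",[142.8,272.2],.036))
sc=cv2.imread("pics/scene0.png")[:]
# scene bolts
off=np.array([405,285]);b=np.array([(152,72),(359,156),(70,233),(287,323)])/5+off
P=ray("scene",b,.012);print("scene bolts",P.round(4).tolist(),P.mean(0)); l=ray("scene",np.array([178,275])/5+off,.01);print("line",l)
print("scene tip",ray("scene",np.array([243,83])/5+off,.08))
cv2.imwrite("pics/sc_p.png",np.hstack([cv2.resize(sc[v-35:v+35,u-35:u+35],(400,400),interpolation=cv2.INTER_CUBIC) for u,v in((273,243),(387,253))]))
E
```

```text
outer 65 [ 0.6119 -0.0811] 0.0007
hole 30 [ 0.6126 -0.081 ] 0.00053
[[0.0233, 0.0004], [0.0249, -0.0014], [0.0248, -0.003], [0.0247, -0.0046], [0.0229, -0.0061], [0.0212, -0.0059], [0.0195, -0.0058], [0.0177, -0.0072], [0.0161, -0.0054], [0.0143, -0.0069], [0.0138, 0.0094], [0.0155, 0.0092], [0.0172, 0.009], [0.0189, 0.0089], [0.0207, 0.0103], [0.0222, 0.0086], [0.0238, 0.0068], [0.0237, 0.0052], [0.0236, 0.0036], [0.0235, 0.002]]
arbor tip [[0.49369251 0.28855591]] key top [[0.50660331 0.29330863]]
scene bolts [[0.4687, 0.2366], [0.4412, 0.3133], [0.5458, 0.2645], [0.5169, 0.3412]] [0.49313509 0.28889227]
line [[0.52916637 0.30177426]]
scene tip [[0.49347953 0.28818329]]
```

View pics/sc_p.png

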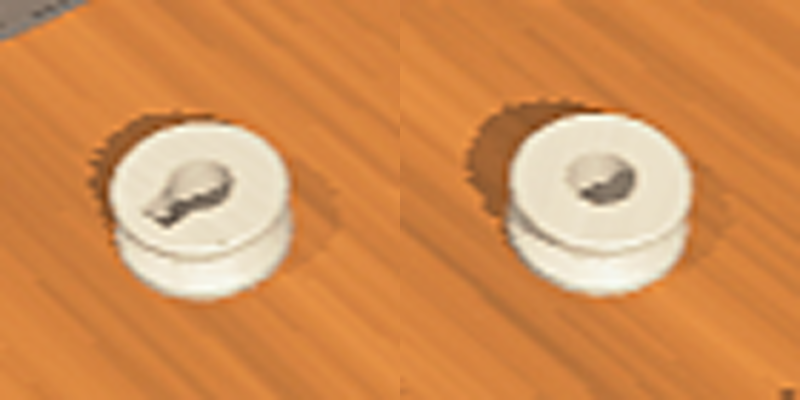

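Both cameras put the stand axis at about (0.4934, 0.2888), with the key at about 19.8°. The keyed pulley is at (0.6124, -0.081) with its slot at about 4°. Moving above it.

```bash
python3 - <<'E'
from h import *
o=np.array([238,208]);f=400/70
a=ray("scene",np.array([[203,180],[156,212]])/f+o,.028);print(a,np.degrees(np.arctan2(*(a[1]-a[0])[::-1])))
E
python3 -m inch '[[[0.692,0.996,0,0,0,-0.0628,0],[0.692,0.996,0,0,0,-0.0628,0],[0.692,0.996,0,0,0,-0.0628,0],[0.692,0.996,0,0,0,-0.0628,0]]]' 15
python3 -m inch '[[[0.692,0.996,0,0,0,0,0],[0.692,0.996,0,0,0,0,0],[0.692,0.996,0,0,0,0,0],[0.692,0.996,0,0,0,0,0]]]'
python3 -m inch '[[[0.692,0.996,0,0,0,0,0],[0.692,0.996,0,0,0,0,0],[0.692,0.996,0,0,0,0,0],[0.692,0.996,0,0,0,0,0]]]'
python3 -m inch '[[[0.692,0.996,0,0,0,0,0],[0.692,0.996,0,0,0,0,0],[0.692,0.996,0,0,0,0,0],[0.692,0.996,0,0,0,0,0],[0.692,0.996,0,0,0,0,0],[0.692,0.996,0,0,0,0,0]]]'
```

```text
[[ 0.6101669  -0.08134073]
 [ 0.6322731  -0.08038253]] 2.481944561316758
time: 0.5
ee_pos: [0.3686, -0.4328, 0.2226]
eef_rot: [0.707, 0.028, -0.706, 0.026]
ft_force: [-0.6, -1.0, 0.2]
width: 0.087
time: 0.9
ee_pos: [0.4503, -0.3131, 0.2225]
eef_rot: [0.707, 0.029, -0.706, 0.028]
ft_force: [-0.0, 0.5, 0.6]
width: 0.0867
time: 1.3
ee_pos: [0.5323, -0.1932, 0.2223]
eef_rot: [0.707, 0.03, -0.706, 0.027]
ft_force: [-0.4, -0.1, 0.1]
width: 0.087
time: 1.9
ee_pos: [0.6118, -0.0825, 0.2223]
eef_rot: [-0.706, -0.024, 0.707, -0.025]
ft_force: [-0.7, -0.7, 0.2]
width: 0.0872
```

```bash

python3 -m inch '[[[0.005,0.01,-0.9,0,0,0,0],[0.005,0.01,-0.9,0,0,0,0],[0.005,0.01,-0.9,0,0,0,0],[0.005,0.01,-0.9,0,0,0,0]]]'
python3 -m inch '[[[0,0,-0.3,0,0,0,0],[0,0,-0.6,0,0,0,0],[0,0,-0.9,0,0,0,0],[0,0,-0.9,0,0,0,0]]]'
python3 - <<'E'
from h import *
im=camera("scene"); cv2.imwrite("pics/g1.png",cv2.resize(im[150:350,170:370,::-1],(600,600)))
s,p,r=tool();print(p,s["ft_force"])
E
```

```text
time: 2.3
ee_pos: [0.6119, -0.0808, 0.1141]
eef_rot: [-0.706, -0.024, 0.708, -0.024]
ft_force: [-0.1, -0.6, 0.1]
width: 0.087
time: 2.7
ee_pos: [0.6115, -0.0802, 0.0051]
eef_rot: [-0.705, -0.025, 0.708, -0.024]
ft_force: [-0.8, -0.5, 0.3]
width: 0.0868
[ 0.61320425 -0.08009772  0.00772763] [-0.33709602  0.34045891  0.02201102]
```

View pics/g1.png

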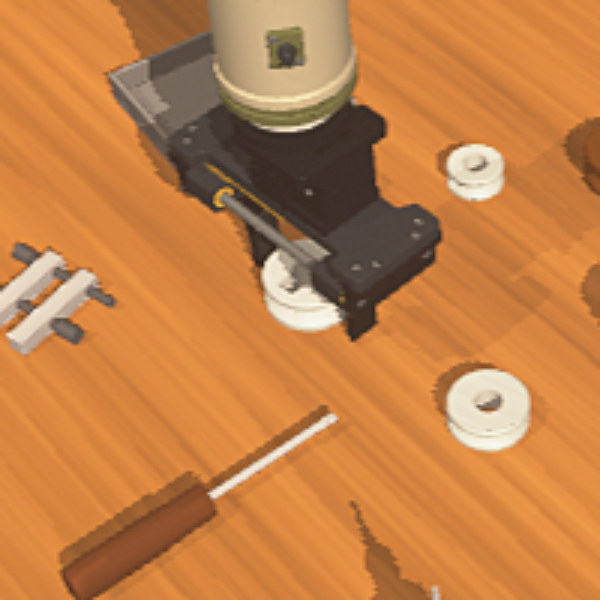

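The crop shows the fingers straddling the keyed pulley at about (300,290). Closing now.

```bash

python3 -m inch '[[[0,0,0,0,0,0,1],[0,0,0,0,0,0,1],[0,0,0,0,0,0,1],[0,0,0,0,0,0,1],[0,0,0,0,0,0,1],[0,0,0,0,0,0,1]]]' 20
python3 -m inch '[[[0,0,0.3,0,0,0,1],[0,0,0.6,0,0,0,1],[0,0,1,0,0,0,1],[0,0,1,0,0,0,1],[0,0,1,0,0,0,1]]]'
python3 - <<'E'
from h import *
im=camera("scene"); cv2.imwrite("pics/g2.png",cv2.resize(im[100:300,170:370,::-1],(600,600)))
im=camera("top"); cv2.imwrite("pics/g2t.png",im[:,:,::-1])
print(np.mean([read_state()["ee_pos"] for _ in range(5)],0))
E
```

```text
time: 3.35
ee_pos: [0.6138, -0.0799, 0.008]
eef_rot: [0.707, 0.024, -0.706, 0.025]
ft_force: [-1.5, -1.1, 7.6]
width: 0.0633
time: 3.85
ee_pos: [0.6135, -0.0794, 0.1277]
eef_rot: [0.707, 0.025, -0.706, 0.025]
ft_force: [0.6, 0.6, -2.3]
width: 0.0631
[ 0.6120357  -0.0793834   0.12525995]
```

View pics/g2.png

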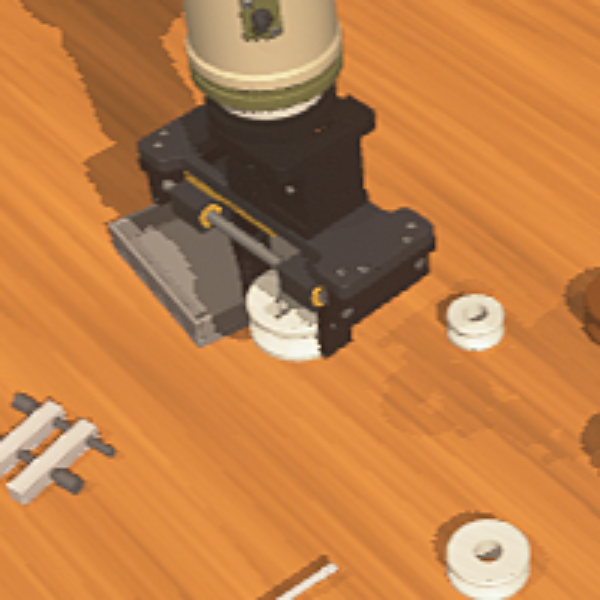

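View pics/g2t.png

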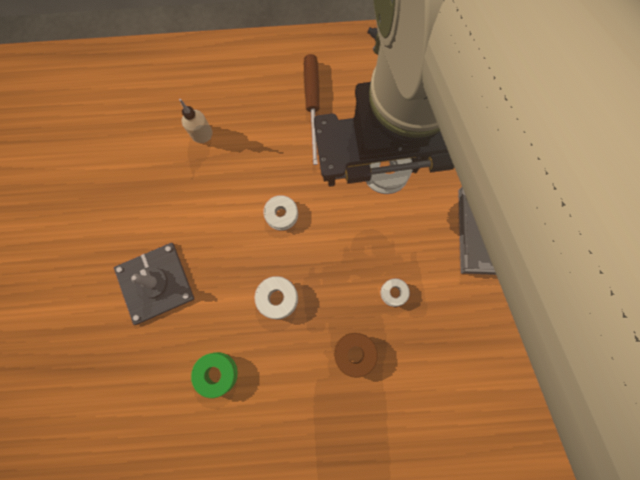

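```bash

python3 -m inch '[[[-0.248,0.769,0.4,0,0,0.0453,1],[-0.248,0.769,0.4,0,0,0.0453,1],[-0.248,0.769,0.4,0,0,0.0453,1],[-0.248,0.769,0.4,0,0,0.0453,1]]]'
python3 -m inch '[[[-0.248,0.769,0,0,0,0,1],[-0.248,0.769,0,0,0,0,1],[-0.248,0.769,0,0,0,0,1]]]'
python3 -m inch '[[[-0.248,0.769,0,0,0,0,1],[-0.248,0.769,0,0,0,0,1],[-0.248,0.769,0,0,0,0,1]]]'
python3 -m inch '[[[-0.248,0.769,0,0,0,0,1],[-0.248,0.769,0,0,0,0,1],[-0.248,0.769,0,0,0,0,1],[-0.248,0.769,0,0,0,0,1],[-0.248,0.769,0,0,0,0,1]]]'
python3 - <<'E'
from h import *
for n in("scene","top"):
    im=camera(n); cv2.imwrite(f"pics/g3{n}.png",im[:,:,::-1])
a=[];
for _ in range(4):
    a.append(read_state()["ee_pos"]); camera("top")
print(np.array(a).round(4)); print(tool()[2].round(3))
E
```

```text
time: 4.35
ee_pos: [0.5826, 0.015, 0.1743]
eef_rot: [-0.696, -0.126, 0.696, -0.126]
ft_force: [-0.1, -0.7, -2.6]
width: 0.0633
time: 4.65
ee_pos: [0.5509, 0.111, 0.1732]
eef_rot: [-0.695, -0.128, 0.696, -0.126]
ft_force: [0.8, 0.8, -2.0]
width: 0.0633
time: 4.95
ee_pos: [0.5208, 0.2031, 0.1734]
eef_rot: [-0.695, -0.128, 0.696, -0.126]
ft_force: [0.0, 0.0, -2.1]
width: 0.0636
time: 5.45
ee_pos: [0.4949, 0.2874, 0.1734]
eef_rot: [-0.696, -0.123, 0.697, -0.124]
ft_force: [-0.1, 0.6, -2.7]
width: 0.0634
[[0.4948 0.2876 0.1739]
 [0.4947 0.288  0.1741]
 [0.4946 0.2883 0.1743]
 [0.4944 0.2887 0.1744]]
[[ 0.     0.346 -0.938]
 [-0.    -0.938 -0.346]
 [-1.     0.     0.   ]]
```

View pics/g3scene.png

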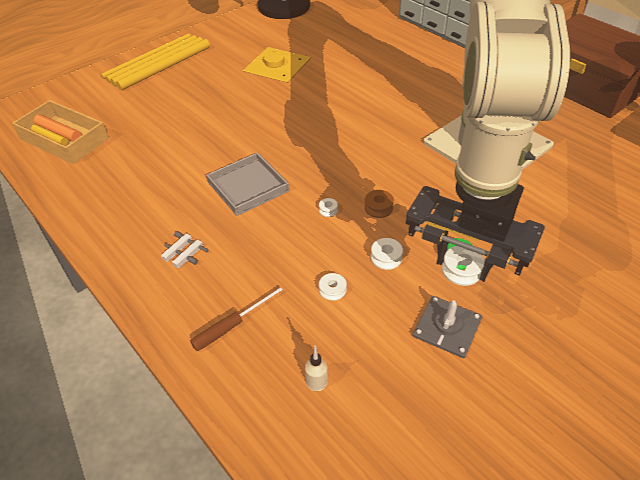

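View pics/g3top.png

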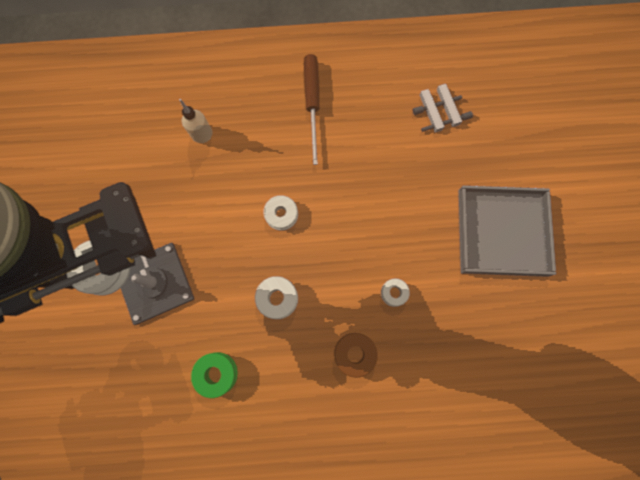

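```bash
python3 - <<'E'
import cv2
im=cv2.imread("pics/g3scene.png"); cv2.imwrite("pics/g3c.png",cv2.resize(im[220:300,425:505],(600,600),interpolation=cv2.INTER_CUBIC))
E
```

```text
(no output)
```

View pics/g3c.png

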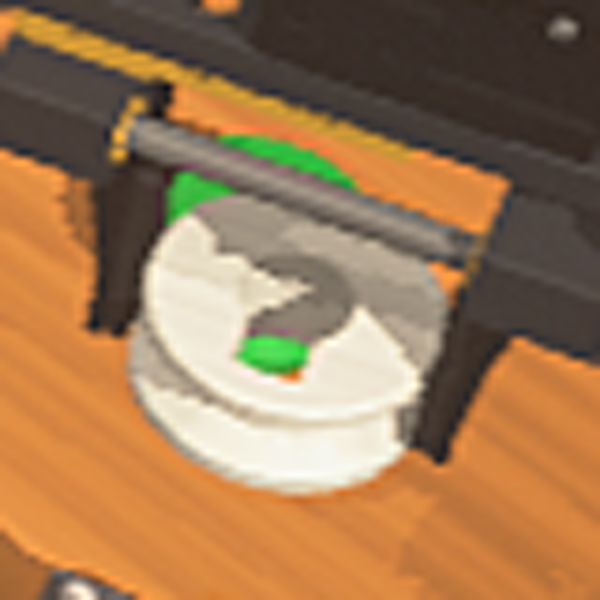

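```bash
python3 - <<'E'
from h import *
o=np.array([425,220])
for pts,z in(([(150,420),(200,462),(250,485),(300,492),(350,485),(400,460)],.1675),([(145,290),(160,335),(200,380),(250,408),(300,420),(350,417),(400,400)],.1955)):
    print(circ(ray("scene",np.array(pts)/7.5+o-0.5*0,z),.032))
# slot direction: slot end approx
c=np.array([.4940,.2885])
for yaw in(12,20,28): 
    a=np.radians(yaw); print(yaw,((proj("scene",[*(c+.023*np.array([np.cos(a),np.sin(a)])),.1955])-o)*7.5).round(),)
print(((proj("scene",[*c,.1955])-o)*7.5).round())
E
```

```text
(array([0.49341818, 0.28898694]), np.float64(0.0002062741595565843))
(array([0.49629338, 0.29028946]), np.float64(0.0002612095189927917))
12 [[247. 359.]]
20 [[262. 366.]]
28 [[277. 370.]]
[[298. 292.]]
```

```bash

python3 -m inch '[[[-0.006,0,-0.3,0,0,0,1],[-0.006,0,-0.6,0,0,0,1],[-0.006,0,-0.67,0,0,0,1],[-0.006,0,-0.67,0,0,0,1],[-0.006,0,-0.67,0,0,0,1]]]'
python3 - <<'E'
from h import *
im=camera("scene"); cv2.imwrite(f"pics/g4.png",cv2.resize(im[260:360,400:500,::-1],(600,600),interpolation=cv2.INTER_CUBIC))
for _ in range(3): camera("top");print(read_state()["ee_pos"])
E
```

```text
time: 6.25
ee_pos: [0.494, 0.2902, 0.0958]
eef_rot: [0.697, 0.125, -0.695, 0.125]
ft_force: [0.4, 0.7, -0.9]
width: 0.0635
[0.49417082 0.29039812 0.09611622]
[0.49408773 0.2902636  0.09592236]
[0.49395239 0.29010858 0.09563095]
```

View pics/g4.png

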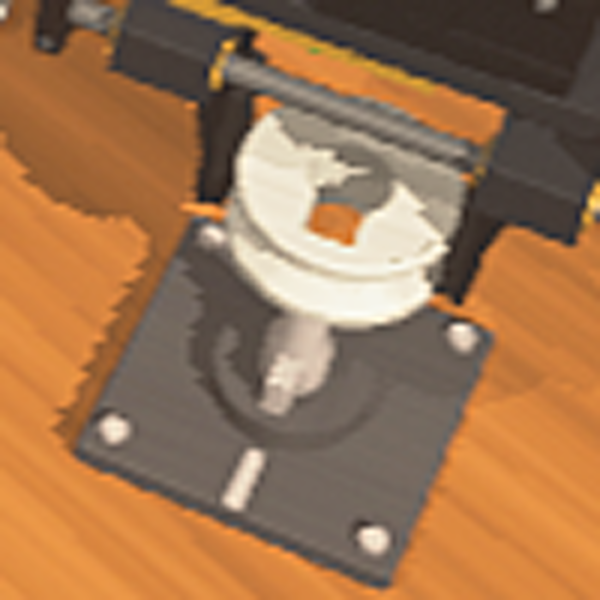

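```bash

python3 -m inch '[[[0,0,-0.1,0,0,0,1],[0,0,-0.2,0,0,0,1],[0,0,-0.3,0,0,0,1],[0,0,-0.38,0,0,0,1],[0,0,-0.38,0,0,0,1]]]'
python3 -m inch '[[[0,0,-0.06,0,0,0,1],[0,0,-0.12,0,0,0,1],[0,0,-0.16,0,0,0,1],[0,0,-0.16,0,0,0,1]]]'
python3 - <<'E'
from h import *
im=camera("scene"); cv2.imwrite(f"pics/g5.png",cv2.resize(im[260:360,400:500,::-1],(600,600),interpolation=cv2.INTER_CUBIC))
E
```

```text
time: 6.95
ee_pos: [0.4921, 0.289, 0.0465]
eef_rot: [-0.695, -0.125, 0.697, -0.125]
ft_force: [-0.2, 0.7, -2.0]
width: 0.0634
time: 7.35
ee_pos: [0.4928, 0.2895, 0.0286]
eef_rot: [-0.696, -0.125, 0.696, -0.125]
ft_force: [0.9, -0.1, -2.0]
width: 0.0637
```

View pics/g5.png

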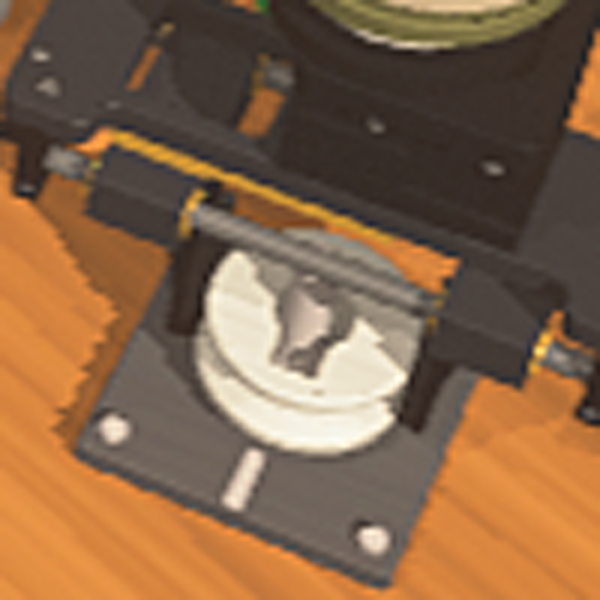

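```bash

python3 -m inch '[[[0,0,-0.01,0,0,0,1],[0,0,-0.01,0,0,0,1]]]'
python3 -m inch '[[[0,0,-0.01,0,0,0,1],[0,0,-0.01,0,0,0,1]]]'
python3 -m inch '[[[0,0,-0.01,0,0,0,1],[0,0,-0.01,0,0,0,1]]]'
```

```text
time: 7.6
ee_pos: [0.4933, 0.2898, 0.0283]
eef_rot: [0.696, 0.125, -0.696, 0.125]
ft_force: [0.2, 0.1, -1.4]
width: 0.0631
time: 7.8
ee_pos: [0.4934, 0.2899, 0.028]
eef_rot: [0.696, 0.125, -0.696, 0.125]
ft_force: [-2.8, -2.2, 7.9]
width: 0.0635
time: 8.0
ee_pos: [0.4935, 0.2899, 0.0278]
eef_rot: [0.696, 0.125, -0.696, 0.125]
ft_force: [-7.1, -4.4, 18.4]
width: 0.0634
```

```bash

python3 -m inch '[[[0,0,0.01,0,0,0,0.1],[0,0,0.01,0,0,0,0.1],[0,0,0.01,0,0,0,0.1],[0,0,0.01,0,0,0,0.1]]]'
python3 -m inch '[[[0,0,0.2,0,0,0,0],[0,0,0.6,0,0,0,0],[0,0,1,0,0,0,0],[0,0,1,0,0,0,0]]]'
python3 - <<'E'
from h import *
im=camera("scene"); cv2.imwrite(f"pics/g6.png",cv2.resize(im[260:360,400:500,::-1],(600,600),interpolation=cv2.INTER_CUBIC))
E
```

```text
time: 8.4
ee_pos: [0.4932, 0.2897, 0.0268]
eef_rot: [-0.696, -0.125, 0.696, -0.125]
ft_force: [-0.1, 0.0, -0.9]
width: 0.0774
time: 8.8
ee_pos: [0.4959, 0.292, 0.1537]
eef_rot: [0.699, 0.126, -0.693, 0.124]
ft_force: [0.5, 0.8, 0.5]
width: 0.0872
```

View pics/g6.png

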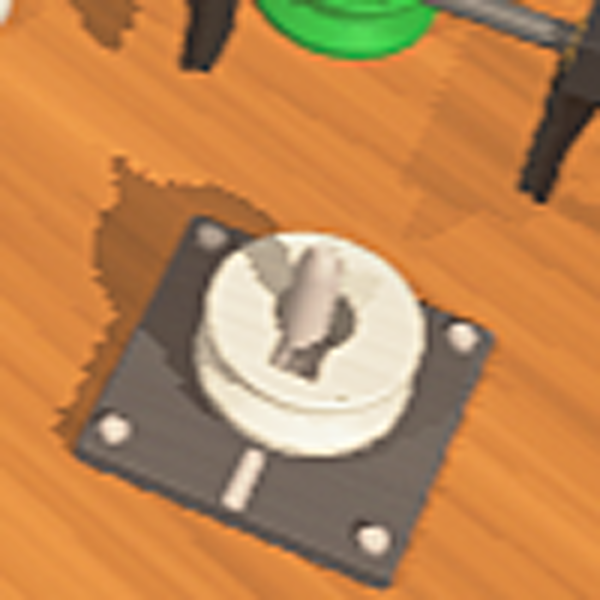

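The keyed pulley lies flat with the key in its slot. Next is the medium pulley.

```bash

python3 -m inch '[[[0.413,-0.867,0,0,0,0,0],[0.413,-0.867,0,0,0,0,0],[0.413,-0.867,0,0,0,0,0]]]'
python3 -m inch '[[[0.413,-0.867,0,0,0,0,0],[0.413,-0.867,0,0,0,0,0],[0.413,-0.867,0,0,0,0,0],[0.413,-0.867,0,0,0,0,0],[0.413,-0.867,0,0,0,0,0]]]'
python3 - <<'E'
from h import *
im=camera("top")[:,:,::-1]; cv2.imwrite(f"pics/g7.png",im)
im=np.ascontiguousarray(im);hsv=cv2.cvtColor(im,cv2.COLOR_BGR2HSV)
m=((hsv[...,1]<70)&(hsv[...,2]>140)).astype(np.uint8)
w=np.zeros_like(m);w[240:320,105:190]=m[240:320,105:190]
cs,_=cv2.findContours(w,cv2.RETR_EXTERNAL,cv2.CHAIN_APPROX_NONE);c=max(cs,key=cv2.contourArea)
P=ray("top",c[:,0],.048);print(circ(P),circ(P,.0315))
cv2.imwrite("pics/g7c.png",cv2.resize(im[230:330,105:205],(500,500)))
for _ in range(3): camera("scene");print(read_state()["ee_pos"])
E
```

```text
time: 9.15
ee_pos: [0.5446, 0.1791, 0.1453]
eef_rot: [-0.696, -0.121, 0.697, -0.123]
ft_force: [1.0, -0.2, -0.5]
width: 0.087
time: 9.65
ee_pos: [0.5915, 0.0826, 0.146]
eef_rot: [-0.695, -0.125, 0.697, -0.125]
ft_force: [-0.0, -0.2, 0.0]
width: 0.0873
(array([0.49250649, 0.29105125, 0.02904698]), np.float64(0.007610607335590697)) (array([0.4922314 , 0.28980972]), np.float64(0.009038913728721112))
[0.59143714 0.08370344 0.1465663 ]
[0.59157808 0.08360937 0.14674506]
[0.59168832 0.08337573 0.14687118]
```

View pics/g7c.png

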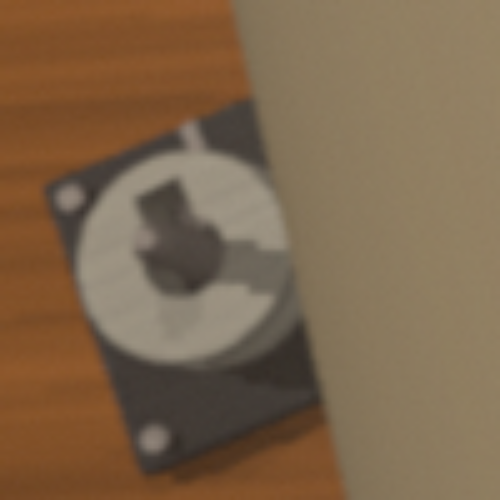

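```bash

python3 -m inch '[[[0.008,-0.008,-0.4,0,0,0,0],[0.008,-0.008,-0.8,0,0,0,0],[0.008,-0.008,-1,0,0,0,0],[0.008,-0.008,-1,0,0,0,0]]]'
python3 -m inch '[[[0,0,-0.1,0,0,0,0],[0,0,-0.17,0,0,0,0],[0,0,-0.17,0,0,0,0]]]'
python3 - <<'E'
from h import *
im=camera("scene"); cv2.imwrite(f"pics/g8.png",cv2.resize(im[210:330,270:390,::-1],(600,600),interpolation=cv2.INTER_CUBIC))
E
```

```text
time: 10.25
ee_pos: [0.5902, 0.0811, 0.0233]
eef_rot: [-0.694, -0.126, 0.698, -0.125]
ft_force: [-0.8, -0.3, 0.1]
width: 0.0874
time: 10.55
ee_pos: [0.5932, 0.0808, 0.0065]
eef_rot: [0.696, 0.125, -0.696, 0.125]
ft_force: [0.5, 0.1, 0.4]
width: 0.0867
```

View pics/g8.png

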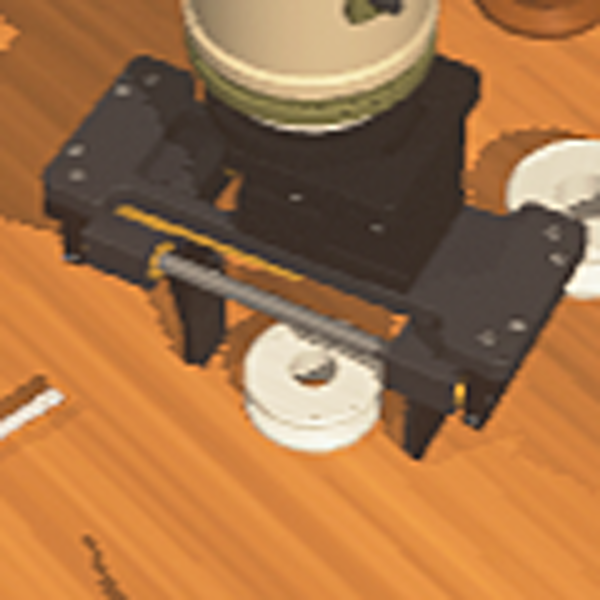

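```bash

python3 -m inch '[[[0,0,0,0,0,0,1],[0,0,0,0,0,0,1],[0,0,0,0,0,0,1],[0,0,0,0,0,0,1],[0,0,0,0,0,0,1],[0,0,0,0,0,0,1],[0,0,0,0,0,0,1]]]' 15
python3 -m inch '[[[0,0,0.3,0,0,0,1],[0,0,0.6,0,0,0,1],[0,0,1,0,0,0,1],[0,0,1,0,0,0,1],[0,0,1,0,0,0,1]]]'
python3 - <<'E'
from h import *
im=camera("scene"); cv2.imwrite(f"pics/g9.png",cv2.resize(im[180:300,270:390,::-1],(600,600),interpolation=cv2.INTER_CUBIC))
for _ in range(2): camera("scene");print(read_state()["ee_pos"])
E
```

```text
time: 11.3
ee_pos: [0.5933, 0.0806, 0.0067]
eef_rot: [0.696, 0.125, -0.696, 0.125]
ft_force: [-0.5, -0.3, 1.5]
width: 0.0534
time: 11.8
ee_pos: [0.5938, 0.0807, 0.1275]
eef_rot: [0.697, 0.125, -0.695, 0.125]
ft_force: [-0.8, -0.2, -2.2]
width: 0.053
[0.59240839 0.08035464 0.12518009]
[0.59228672 0.08036251 0.12490554]
```

View pics/g9.png

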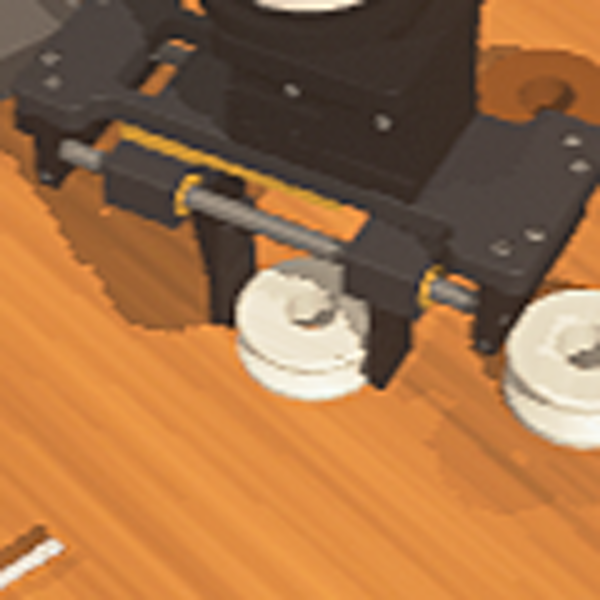

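```bash

python3 -m inch '[[[-0.415,0.869,0.15,0,0,0,1],[-0.415,0.869,0.15,0,0,0,1],[-0.415,0.869,0.15,0,0,0,1]]]'
python3 -m inch '[[[-0.415,0.869,0,0,0,0,1],[-0.415,0.869,0,0,0,0,1],[-0.415,0.869,0,0,0,0,1],[-0.415,0.869,0,0,0,0,1],[-0.415,0.869,0,0,0,0,1],[-0.415,0.869,0,0,0,0,1]]]'
python3 - <<'E'
from h import *
im=camera("scene"); cv2.imwrite(f"pics/g10.png",cv2.resize(im[230:350,400:520,::-1],(600,600),interpolation=cv2.INTER_CUBIC))
for _ in range(5): camera("scene");print(read_state()["ee_pos"])
E
```

```text
time: 12.25
ee_pos: [0.5403, 0.1906, 0.1443]
eef_rot: [-0.695, -0.128, 0.696, -0.126]
ft_force: [0.5, 1.0, -1.1]
width: 0.0532
time: 12.85
ee_pos: [0.4945, 0.2874, 0.1439]
eef_rot: [-0.696, -0.124, 0.696, -0.124]
ft_force: [0.3, -0.3, -1.6]
width: 0.0533
[0.49443307 0.28769753 0.14419655]
[0.4943185  0.28794159 0.14432146]
[0.49421165 0.28821964 0.14443812]
[0.49408362 0.28845976 0.14451841]
[0.49397671 0.28867835 0.14455516]
```

View pics/g10.png

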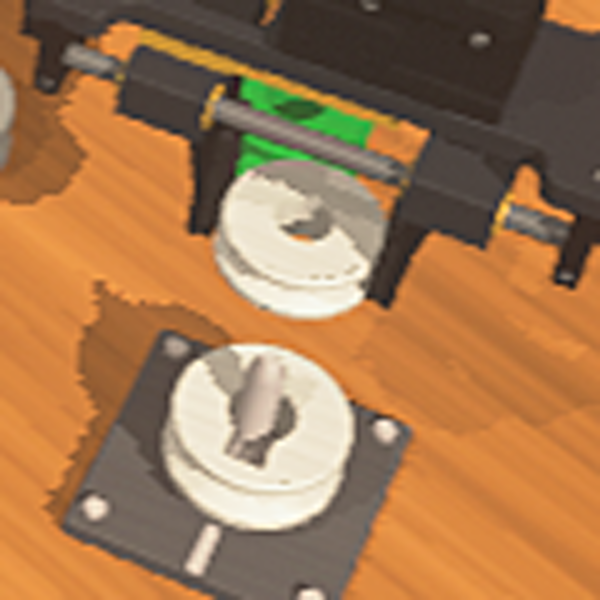

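```bash
python3 - <<'E'
from h import *
o=np.array([400,230])
for pts,z,r in(([(222,205),(230,240),(260,272),(300,287),(340,282),(375,262)],.1575,.027),([(172,400),(180,440),(215,475),(260,490),(310,480),(345,445),(352,410),(300,352),(215,352)],.048,.032)):
    print(circ(ray("scene",np.array(pts)/5+o,z),r))
E
```

```text
(array([0.49465014, 0.28883737]), np.float64(0.0005149615423499929))
(array([0.49281121, 0.29090755]), np.float64(0.000931990077606626))
```

```bash

python3 -m inch '[[[-0.004,0,-0.25,0,0,0,1],[-0.004,0,-0.43,0,0,0,1],[-0.004,0,-0.43,0,0,0,1],[-0.004,0,-0.43,0,0,0,1]]]'
python3 -m inch '[[[0,0,-0.06,0,0,0,1],[0,0,-0.12,0,0,0,1],[0,0,-0.18,0,0,0,1],[0,0,-0.24,0,0,0,1],[0,0,-0.27,0,0,0,1]]]'
python3 - <<'E'
from h import *
im=camera("scene"); cv2.imwrite(f"pics/g11.png",cv2.resize(im[250:350,400:500,::-1],(600,600),interpolation=cv2.INTER_CUBIC))
E
```

```text
time: 13.55
ee_pos: [0.4933, 0.2893, 0.0935]
eef_rot: [-0.696, -0.125, 0.696, -0.125]
ft_force: [0.6, 0.8, -0.6]
width: 0.0533
time: 14.05
ee_pos: [0.4928, 0.289, 0.0596]
eef_rot: [-0.696, -0.125, 0.696, -0.125]
ft_force: [-0.3, 0.4, -1.3]
width: 0.0529
```

View pics/g11.png

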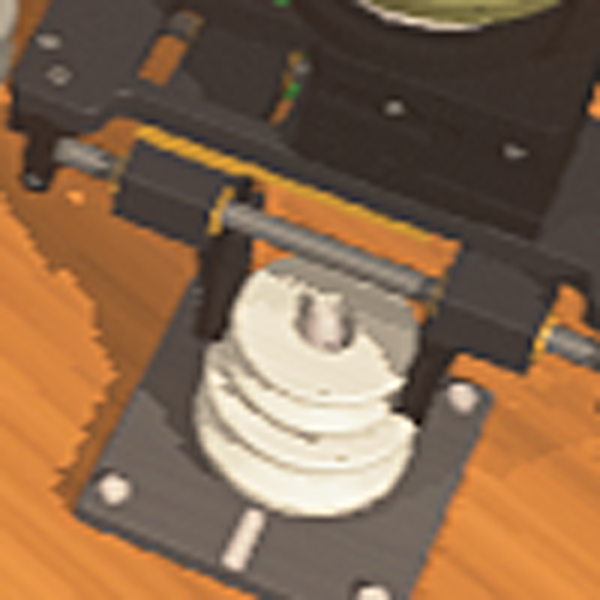

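The arbor shows through the medium bore at about (322,322) in the crop, with no side force. Lowering in small steps until contact.

```bash

python3 -m inch '[[[0,0,-0.015,0,0,0,1],[0,0,-0.025,0,0,0,1],[0,0,-0.025,0,0,0,1]]]'
python3 -m inch '[[[0,0,-0.01,0,0,0,1],[0,0,-0.01,0,0,0,1]]]'

```

```text
time: 14.4
ee_pos: [0.4932, 0.2893, 0.0576]
eef_rot: [0.696, 0.125, -0.696, 0.125]
ft_force: [-0.5, 0.4, -1.6]
width: 0.0535
time: 14.6
ee_pos: [0.4932, 0.2892, 0.0564]
eef_rot: [0.696, 0.125, -0.696, 0.125]
ft_force: [-0.3, 0.2, -1.0]
width: 0.0528
```

```bash

python3 -m inch '[[[0,0,-0.01,0,0,0,1],[0,0,-0.01,0,0,0,1]]]'
python3 -m inch '[[[0,0,-0.01,0,0,0,1],[0,0,-0.01,0,0,0,1]]]'

```

```text
time: 14.8
ee_pos: [0.4931, 0.2892, 0.0551]
eef_rot: [-0.696, -0.125, 0.696, -0.125]
ft_force: [0.8, -0.3, -1.9]
width: 0.0531
time: 15.0
ee_pos: [0.4933, 0.2893, 0.0546]
eef_rot: [0.696, 0.125, -0.696, 0.125]
ft_force: [-2.5, -2.1, 6.0]
width: 0.0534
```

```bash

python3 -m inch '[[[0,0,0.005,0,0,0,0.2],[0,0,0.005,0,0,0,0.2],[0,0,0.005,0,0,0,0.2],[0,0,0.005,0,0,0,0.2],[0,0,0.005,0,0,0,0.2]]]'
python3 -m inch '[[[0,0,0.2,0,0,0,0.2],[0,0,0.6,0,0,0,0],[0,0,0.8,0,0,0,0],[0,0,0.8,0,0,0,0]]]'
python3 -m inch '[[[-0.0875,-0.79,0,0,0,0,0],[-0.0875,-0.79,0,0,0,0,0],[-0.0875,-0.79,0,0,0,0,0]]]'
python3 - <<'E'
from h import *
im=camera("scene"); cv2.imwrite(f"pics/g12.png",cv2.resize(im[250:350,400:500,::-1],(600,600),interpolation=cv2.INTER_CUBIC))
E
```

```text
time: 15.5
ee_pos: [0.4932, 0.2892, 0.0545]
eef_rot: [-0.696, -0.125, 0.696, -0.125]
ft_force: [-1.0, 0.6, 0.2]
width: 0.0689
time: 15.9
ee_pos: [0.4949, 0.2906, 0.1546]
eef_rot: [0.698, 0.125, -0.694, 0.124]
ft_force: [0.1, 0.9, -0.7]
width: 0.084
time: 16.2
ee_pos: [0.4828, 0.1875, 0.1493]
eef_rot: [-0.696, -0.121, 0.697, -0.123]
ft_force: [1.0, -0.2, 0.3]
width: 0.087
```

View pics/g12.png

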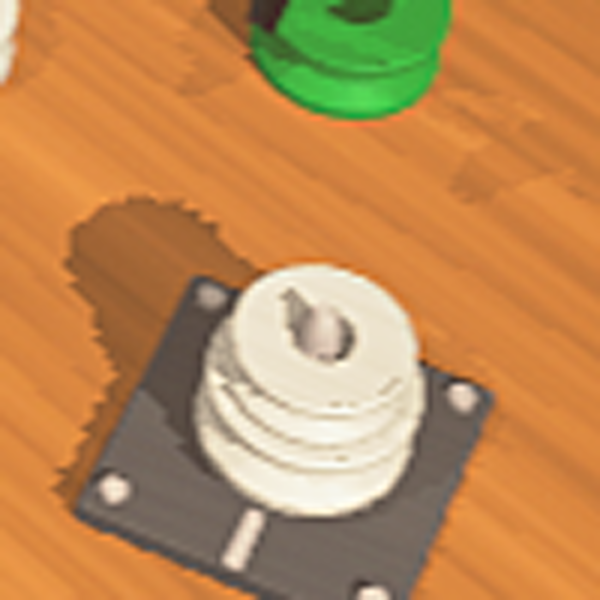

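The medium pulley sits flat and centred. Next is the small pulley.

```bash

python3 -m inch '[[[-0.0875,-0.79,0,0,0,0,0],[-0.0875,-0.79,0,0,0,0,0],[-0.0875,-0.79,0,0,0,0,0]]]'
python3 -m inch '[[[-0.0875,-0.79,0,0,0,0,0],[-0.0875,-0.79,0,0,0,0,0],[-0.0875,-0.79,0,0,0,0,0]]]'
python3 -m inch '[[[-0.0875,-0.79,0,0,0,0,0],[-0.0875,-0.79,0,0,0,0,0],[-0.0875,-0.79,0,0,0,0,0],[-0.0875,-0.79,0,0,0,0,0],[-0.0875,-0.79,0,0,0,0,0]]]'
python3 -m inch '[[[0,0,-0.3,0,0,0,0],[0,0,-0.6,0,0,0,0],[0,0,-0.8,0,0,0,0],[0,0,-0.8,0,0,0,0]]]'
python3 - <<'E'
from h import *
im=camera("scene"); cv2.imwrite(f"pics/g13.png",cv2.resize(im[140:260,270:390,::-1],(600,600),interpolation=cv2.INTER_CUBIC))
for _ in range(5): camera("scene");print(read_state()["ee_pos"])
E
```

```text
time: 16.55
ee_pos: [0.4718, 0.0942, 0.1497]
eef_rot: [-0.696, -0.122, 0.697, -0.123]
ft_force: [0.1, 0.2, -0.4]
width: 0.0875
time: 16.85
ee_pos: [0.4611, -0.0002, 0.1499]
eef_rot: [-0.696, -0.122, 0.697, -0.123]
ft_force: [-0.1, -0.0, -0.1]
width: 0.0867
time: 17.35
ee_pos: [0.4516, -0.0882, 0.1503]
eef_rot: [-0.696, -0.126, 0.696, -0.125]
ft_force: [-0.1, 0.6, 0.7]
width: 0.0867
time: 17.75
ee_pos: [0.4492, -0.0879, 0.0518]
eef_rot: [-0.694, -0.127, 0.698, -0.125]
ft_force: [-0.6, -0.8, 0.5]
width: 0.0873
[ 0.45161508 -0.08877709  0.05508695]
[ 0.45220803 -0.08916403  0.0558119 ]
[ 0.45242181 -0.08952836  0.05609549]
[ 0.45239165 -0.08974804  0.05610738]
[ 0.45226268 -0.08992199  0.05597683]
```

View pics/g13.png

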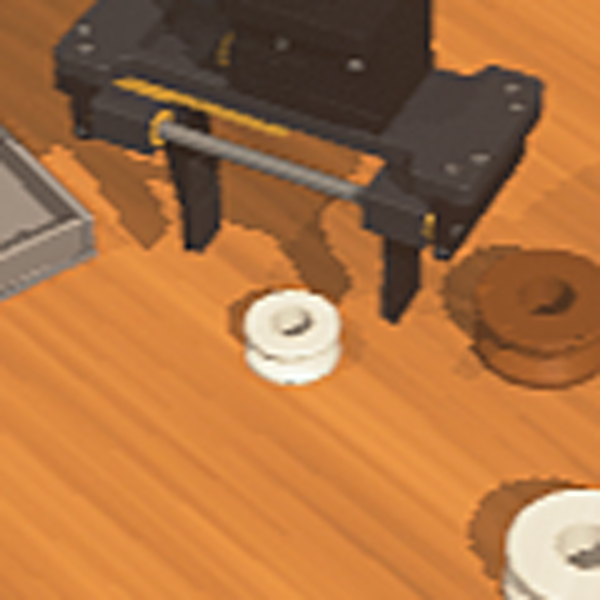

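```bash

python3 -m inch '[[[0,0,-0.2,0,0,0,0],[0,0,-0.4,0,0,0,0],[0,0,-0.4,0,0,0,0]]]'
python3 -m inch '[[[0,0,0,0,0,0,1],[0,0,0,0,0,0,1],[0,0,0,0,0,0,1],[0,0,0,0,0,0,1],[0,0,0,0,0,0,1],[0,0,0,0,0,0,1],[0,0,0,0,0,0,1],[0,0,0,0,0,0,1]]]' 15
python3 -m inch '[[[0,0,0.3,0,0,0,1],[0,0,0.6,0,0,0,1],[0,0,1,0,0,0,1],[0,0,1,0,0,0,1],[0,0,1,0,0,0,1]]]'
python3 -m inch '[[[0.0875,0.79,0.3,0,0,0,1],[0.0875,0.79,0.3,0,0,0,1],[0.0875,0.79,0.3,0,0,0,1]]]'
python3 -m inch '[[[0.0875,0.79,0,0,0,0,1],[0.0875,0.79,0,0,0,0,1],[0.0875,0.79,0,0,0,0,1]]]'
python3 - <<'E'
from h import *
im=camera("scene"); cv2.imwrite(f"pics/g14.png",im[:,:,::-1])
E
```

```text
time: 18.35
ee_pos: [0.4498, -0.0897, 0.0052]
eef_rot: [-0.695, -0.125, 0.697, -0.124]
ft_force: [-0.1, 0.1, -0.1]
width: 0.0871
time: 19.15
ee_pos: [0.4512, -0.09, 0.0067]
eef_rot: [0.696, 0.125, -0.696, 0.125]
ft_force: [-0.7, 0.4, 1.8]
width: 0.0411
time: 19.65
ee_pos: [0.4517, -0.0902, 0.1273]
eef_rot: [0.697, 0.124, -0.695, 0.125]
ft_force: [-0.7, -0.7, -1.2]
width: 0.0409
time: 19.95
ee_pos: [0.4623, 0.011, 0.1634]
eef_rot: [0.696, 0.128, -0.695, 0.127]
ft_force: [0.5, -1.0, 0.7]
width: 0.0411
time: 20.25
ee_pos: [0.4711, 0.1057, 0.1613]
eef_rot: [-0.695, -0.129, 0.696, -0.127]
ft_force: [-0.2, -1.6, -0.8]
width: 0.0409
```

View pics/g14.png

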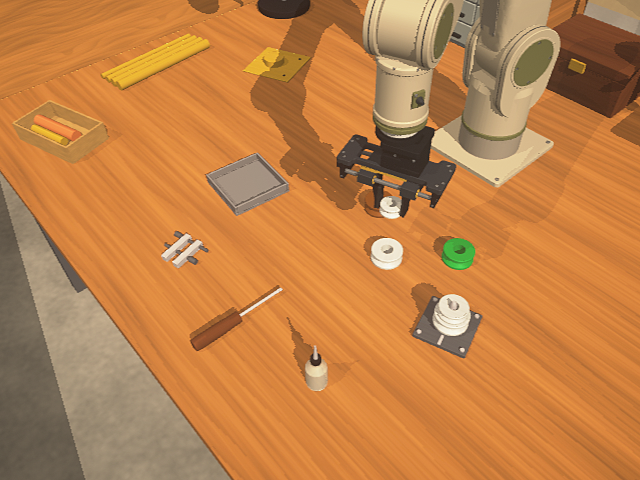

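The small pulley is held at (391,207) and the stack sits at (452,315). Carrying on to the stand.

```bash

python3 -m inch '[[[0.0875,0.79,0,0,0,0,1],[0.0875,0.79,0,0,0,0,1],[0.0875,0.79,0,0,0,0,1]]]'
python3 -m inch '[[[0.0875,0.79,0,0,0,0,1],[0.0875,0.79,0,0,0,0,1],[0.0875,0.79,0,0,0,0,1],[0.0875,0.79,0,0,0,0,1],[0.0875,0.79,0,0,0,0,1],[0.0875,0.79,0,0,0,0,1]]]'
python3 -m inch '[[[0,0,-0.2,0,0,0,1],[0,0,-0.46,0,0,0,1],[0,0,-0.46,0,0,0,1],[0,0,-0.46,0,0,0,1]]]'
python3 - <<'E'
from h import *
im=camera("scene"); cv2.imwrite(f"pics/g15.png",cv2.resize(im[240:340,400:500,::-1],(600,600),interpolation=cv2.INTER_CUBIC))
for _ in range(5): camera("scene");print(read_state()["ee_pos"])
E
```

```text
time: 20.6
ee_pos: [0.4815, 0.1994, 0.1614]
eef_rot: [-0.695, -0.128, 0.696, -0.126]
ft_force: [-0.2, 0.3, 0.3]
width: 0.0412
time: 21.2
ee_pos: [0.4937, 0.2871, 0.1622]
eef_rot: [-0.696, -0.123, 0.696, -0.124]
ft_force: [0.1, 0.2, 0.3]
width: 0.0408
time: 21.6
ee_pos: [0.4933, 0.2884, 0.1079]
eef_rot: [-0.696, -0.124, 0.696, -0.125]
ft_force: [-0.1, 0.9, -1.0]
width: 0.0413
[0.49405125 0.28936525 0.10910135]
[0.49406369 0.28953644 0.10913665]
[0.49397432 0.28953241 0.10897594]
[0.49382576 0.28948401 0.10868222]
[0.49368658 0.28942602 0.1084207 ]
```

View pics/g15.png

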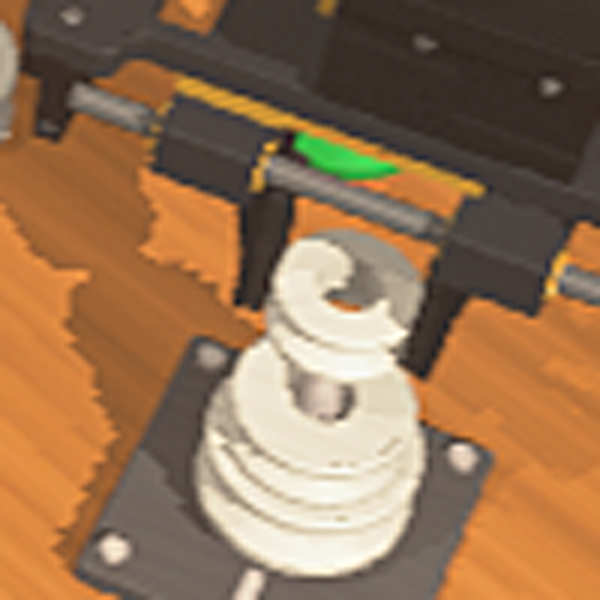

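```bash

python3 -m inch '[[[0,0,-0.06,0,0,0,1],[0,0,-0.12,0,0,0,1],[0,0,-0.17,0,0,0,1],[0,0,-0.17,0,0,0,1]]]'
python3 -m inch '[[[0,0,-0.03,0,0,0,1],[0,0,-0.06,0,0,0,1],[0,0,-0.085,0,0,0,1],[0,0,-0.085,0,0,0,1]]]'
python3 -m inch '[[[0,0,-0.01,0,0,0,1],[0,0,-0.01,0,0,0,1]]]'
```

```text
time: 22.3
ee_pos: [0.4925, 0.2888, 0.0856]
eef_rot: [-0.695, -0.125, 0.697, -0.125]
ft_force: [0.2, -0.4, 0.3]
width: 0.041
time: 22.7
ee_pos: [0.4929, 0.2891, 0.0763]
eef_rot: [-0.696, -0.125, 0.696, -0.125]
ft_force: [0.4, -0.4, 0.1]
width: 0.0412
time: 22.9
ee_pos: [0.4932, 0.2892, 0.0756]
eef_rot: [0.696, 0.125, -0.696, 0.125]
ft_force: [0.9, -0.5, 0.5]
width: 0.0409
```

```bash

python3 -m inch '[[[0,0,-0.01,0,0,0,1],[0,0,-0.01,0,0,0,1]]]'
python3 -m inch '[[[0,0,-0.005,0,0,0,1],[0,0,-0.005,0,0,0,1]]]'
```

```text
time: 23.1
ee_pos: [0.4935, 0.2894, 0.0747]
eef_rot: [0.696, 0.125, -0.696, 0.125]
ft_force: [0.1, 0.0, 1.3]
width: 0.041
time: 23.3
ee_pos: [0.4935, 0.2894, 0.0747]
eef_rot: [0.696, 0.125, -0.696, 0.125]
ft_force: [-1.8, -2.0, 8.8]
width: 0.041
```

```bash
python3 - <<'E'
from h import *
im=camera("scene"); cv2.imwrite(f"pics/g16.png",cv2.resize(im[240:340,400:500,::-1],(600,600),interpolation=cv2.INTER_CUBIC))
print(read_state()["ft_force"])
E
```

```text
[-2.33322738 -1.23496234  7.53980882]
```

View pics/g16.png

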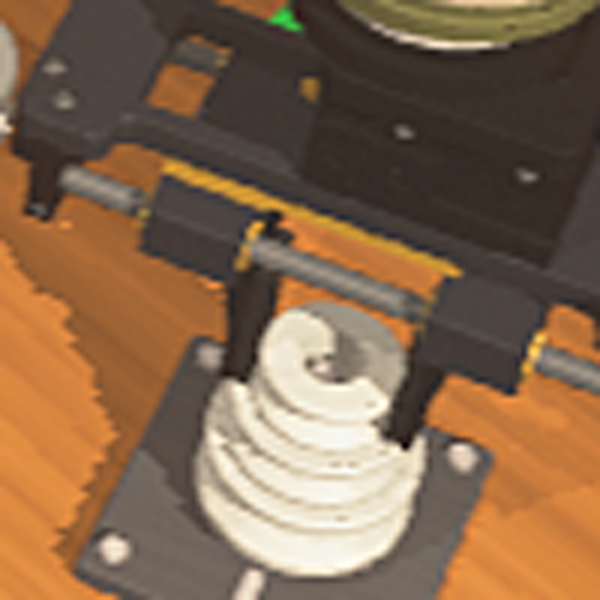

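```bash

python3 -m inch '[[[0,0,0.005,0,0,0,0.3],[0,0,0.005,0,0,0,0.3],[0,0,0.005,0,0,0,0.3],[0,0,0.005,0,0,0,0.3],[0,0,0.005,0,0,0,0.3]]]'
python3 -m inch '[[[0,0,0.2,0,0,0,0.3],[0,0,0.6,0,0,0,0],[0,0,0.8,0,0,0,0],[0,0,0.8,0,0,0,0]]]'
python3 -m inch '[[[-0.158,-0.8125,0,0,0,0,0],[-0.158,-0.8125,0,0,0,0,0],[-0.158,-0.8125,0,0,0,0,0]]]'
python3 -m inch '[[[-0.158,-0.8125,0,0,0,0,0],[-0.158,-0.8125,0,0,0,0,0],[-0.158,-0.8125,0,0,0,0,0],[-0.158,-0.8125,0,0,0,0,0]]]'
python3 -m inch '[[[0,0,-0.4,0,0,0,0],[0,0,-0.8,0,0,0,0],[0,0,-0.8,0,0,0,0],[0,0,-0.8,0,0,0,0]]]'
python3 - <<'E'
from h import *
im=camera("scene"); cv2.imwrite(f"pics/g17.png",cv2.resize(im[170:350,310:490,::-1],(600,600),interpolation=cv2.INTER_CUBIC))
for _ in range(4): camera("scene");print(read_state()["ee_pos"])
E
```

```text
time: 23.85
ee_pos: [0.4931, 0.2892, 0.0742]
eef_rot: [-0.696, -0.125, 0.696, -0.125]
ft_force: [0.3, -0.2, -0.4]
width: 0.0603
time: 24.25
ee_pos: [0.4948, 0.2906, 0.1743]
eef_rot: [0.698, 0.125, -0.694, 0.124]
ft_force: [-1.0, 0.1, -1.0]
width: 0.0775
time: 24.55
ee_pos: [0.474, 0.1846, 0.169]
eef_rot: [-0.696, -0.121, 0.697, -0.124]
ft_force: [0.4, 0.2, 0.3]
width: 0.0867
time: 24.95
ee_pos: [0.4551, 0.0932, 0.1699]
eef_rot: [-0.696, -0.124, 0.696, -0.124]
ft_force: [-0.3, 0.4, -0.4]
width: 0.087
time: 25.35
ee_pos: [0.455, 0.0956, 0.0748]
eef_rot: [-0.695, -0.126, 0.696, -0.125]
ft_force: [-0.3, 0.1, 0.7]
width: 0.0871
[0.45672111 0.09536541 0.07660588]
[0.45687432 0.09510547 0.07669448]
[0.4567804  0.09485557 0.07651636]
[0.45654795 0.09461504 0.07622397]
```

View pics/g17.png

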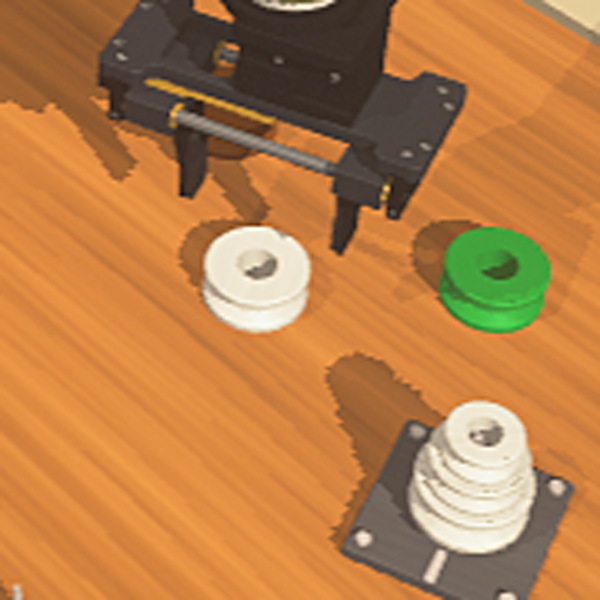

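```bash

python3 -m inch '[[[0,0,-0.2,0,0,0,0],[0,0,-0.4,0,0,0,0],[0,0,-0.56,0,0,0,0],[0,0,-0.56,0,0,0,0]]]'
python3 -m inch '[[[0,0,0,0,0,0,1],[0,0,0,0,0,0,1],[0,0,0,0,0,0,1],[0,0,0,0,0,0,1],[0,0,0,0,0,0,1],[0,0,0,0,0,0,1],[0,0,0,0,0,0,1]]]' 20
python3 -m inch '[[[0,0,0.3,0,0,0,1],[0,0,0.6,0,0,0,1],[0,0,0.9,0,0,0,1],[0,0,0.9,0,0,0,1],[0,0,0.9,0,0,0,1]]]'
python3 - <<'E'
from h import *
c=np.array([ray("top",[(463,188)],.025)[0],ray("top",[(549,189)],.025)[0]])
im=cv2.imread("pics/top0.png");hsv=cv2.cvtColor(im,cv2.COLOR_BGR2HSV)
m=(hsv[...,1]<80).astype(np.uint8);w=np.zeros_like(m);w[175:290,445:570]=m[175:290,445:570]
cs,_=cv2.findContours(w,cv2.RETR_EXTERNAL,cv2.CHAIN_APPROX_NONE);r=cv2.minAreaRect(max(cs,key=cv2.contourArea))
P=ray("top",cv2.boxPoints(r),.02);print(P.round(4),P.mean(0),r)
s,p,rr=tool();print(p)
E
```

```text
time: 26.0
ee_pos: [0.4543, 0.0939, 0.0062]
eef_rot: [-0.695, -0.125, 0.697, -0.125]
ft_force: [0.0, 0.4, 0.7]
width: 0.0871
time: 26.7
ee_pos: [0.4559, 0.0941, 0.008]
eef_rot: [0.696, 0.125, -0.696, 0.125]
ft_force: [-1.4, -0.9, 8.2]
width: 0.0633
time: 27.2
ee_pos: [0.4554, 0.0941, 0.1153]
eef_rot: [0.696, 0.124, -0.696, 0.125]
ft_force: [-0.3, 0.2, -3.2]
width: 0.0634
[[ 0.6139 -0.2115]
 [ 0.6028 -0.3665]
 [ 0.4595 -0.3403]
 [ 0.47   -0.1919]] [ 0.53654712 -0.2775425 ] ((507.0, 230.5), (89.0, 96.0), 90.0)
[0.45539104 0.09405608 0.11533235]
```

```bash

python3 -m inch '[[[0.166,-0.767,0.2,0,0,-0.078,1],[0.166,-0.767,0.2,0,0,-0.078,1],[0.166,-0.767,0.2,0,0,-0.078,1],[0.166,-0.767,0.2,0,0,-0.078,1]]]'
python3 -m inch '[[[0.166,-0.767,0,0,0,0,1],[0.166,-0.767,0,0,0,0,1],[0.166,-0.767,0,0,0,0,1]]]'
python3 -m inch '[[[0.166,-0.767,0,0,0,0,1],[0.166,-0.767,0,0,0,0,1],[0.166,-0.767,0,0,0,0,1]]]'
python3 -m inch '[[[0.166,-0.767,0,0,0,0,1],[0.166,-0.767,0,0,0,0,1],[0.166,-0.767,0,0,0,0,1],[0.166,-0.767,0,0,0,0,1],[0.166,-0.767,0,0,0,0,1],[0.166,-0.767,0,0,0,0,1]]]'
python3 -m inch '[[[0,0,-0.3,0,0,0,1],[0,0,-0.6,0,0,0,1],[0,0,-0.7,0,0,0,1],[0,0,-0.7,0,0,0,1]]]'
python3 - <<'E'
from h import *
im=camera("scene"); cv2.imwrite(f"pics/g18.png",cv2.resize(im[90:250,170:330,::-1],(600,600),interpolation=cv2.INTER_CUBIC))
for _ in range(4): camera("scene");print(read_state()["ee_pos"])
E
```

```text
time: 27.6
ee_pos: [0.4743, 0.0005, 0.1375]
eef_rot: [-0.704, 0.051, 0.706, 0.051]
ft_force: [-0.3, 1.1, -2.6]
width: 0.0632
time: 27.9
ee_pos: [0.4941, -0.0964, 0.1369]
eef_rot: [-0.704, 0.051, 0.706, 0.05]
ft_force: [-0.6, -0.3, -2.7]
width: 0.0632
time: 28.2
ee_pos: [0.5135, -0.1887, 0.1367]
eef_rot: [-0.704, 0.051, 0.706, 0.05]
ft_force: [0.0, -0.1, -2.4]
width: 0.0632
time: 28.8
ee_pos: [0.5349, -0.2724, 0.1385]
eef_rot: [-0.705, 0.047, 0.706, 0.047]
ft_force: [0.5, 0.6, -2.8]
width: 0.0631
time: 29.2
ee_pos: [0.5339, -0.2728, 0.0537]
eef_rot: [-0.704, 0.047, 0.707, 0.048]
ft_force: [-0.1, -0.4, -1.7]
width: 0.0629
[ 0.53584036 -0.27390519  0.05667979]
[ 0.53619621 -0.27419182  0.05718325]
[ 0.53621427 -0.27432744  0.0572525 ]
[ 0.53608691 -0.27435686  0.05707895]
```

View pics/g18.png

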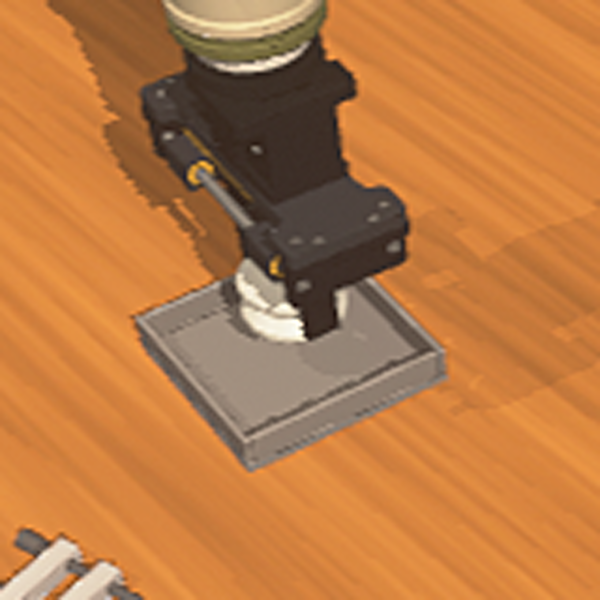

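```bash

python3 -m inch '[[[0,0,-0.12,0,0,0,1],[0,0,-0.24,0,0,0,1],[0,0,-0.33,0,0,0,1],[0,0,-0.33,0,0,0,1]]]'
python3 -m inch '[[[0,0,-0.015,0,0,0,1],[0,0,-0.02,0,0,0,1],[0,0,-0.02,0,0,0,1]]]'
python3 -m inch '[[[0,0,-0.01,0,0,0,1],[0,0,-0.01,0,0,0,1]]]'
```

```text
time: 29.85
ee_pos: [0.534, -0.2735, 0.0135]
eef_rot: [-0.705, 0.047, 0.706, 0.048]
ft_force: [-0.6, -0.9, -2.6]
width: 0.0633
time: 30.15
ee_pos: [0.535, -0.274, 0.0133]
eef_rot: [0.706, -0.048, -0.705, -0.048]
ft_force: [-0.4, 1.0, -2.2]
width: 0.0635
time: 30.35
ee_pos: [0.5352, -0.2741, 0.0124]
eef_rot: [0.706, -0.048, -0.705, -0.048]
ft_force: [-0.2, 0.2, 0.9]
width: 0.0636
```

```bash

python3 -m inch '[[[0,0,-0.006,0,0,0,1],[0,0,-0.006,0,0,0,1]]]'
python3 -m inch '[[[0,0,0.005,0,0,0,0.12],[0,0,0.005,0,0,0,0.12],[0,0,0.005,0,0,0,0.12],[0,0,0.005,0,0,0,0.12],[0,0,0.005,0,0,0,0.12]]]'
python3 -m inch '[[[0,0,0.2,0,0,0,0.12],[0,0,0.6,0,0,0,0.12],[0,0,1,0,0,0,0.12],[0,0,1,0,0,0,0.12]]]'
python3 -m inch '[[[-0.6,-0.9,0.5,0,0,0,0.12],[-0.6,-0.9,0.5,0,0,0,0.12],[-0.6,-0.9,0.5,0,0,0,0.12],[-0.6,-0.9,0.5,0,0,0,0.12]]]'
python3 -m inch '[[[-0.6,-0.9,0,0,0,0,0.12],[-0.6,-0.9,0,0,0,0,0.12],[-0.6,-0.9,0,0,0,0,0.12],[-0.6,-0.9,0,0,0,0,0.12],[-0.6,-0.9,0,0,0,0,0.12]]]'
python3 - <<'E'
from h import *
for n in("scene","top"):
    im=camera(n); cv2.imwrite(f"pics/end{n}.png",im[:,:,::-1])
E
```

```text
time: 30.55
ee_pos: [0.5352, -0.2741, 0.0124]
eef_rot: [0.706, -0.048, -0.705, -0.048]
ft_force: [-4.0, 1.1, 9.0]
width: 0.063
time: 31.05
ee_pos: [0.5349, -0.2739, 0.0117]
eef_rot: [-0.705, 0.048, 0.706, 0.048]
ft_force: [0.8, -0.6, -0.0]
width: 0.076
time: 31.45
ee_pos: [0.5385, -0.2754, 0.1391]
eef_rot: [0.709, -0.049, -0.702, -0.046]
ft_force: [1.2, -0.6, 0.3]
width: 0.0769
time: 31.85
ee_pos: [0.4594, -0.3889, 0.1944]
eef_rot: [0.706, -0.053, -0.705, -0.049]
ft_force: [-0.7, -0.1, -1.1]
width: 0.0765
time: 32.35
ee_pos: [0.3909, -0.4899, 0.1913]
eef_rot: [-0.705, 0.048, 0.706, 0.048]
ft_force: [0.3, -0.3, 0.4]
width: 0.0761
```

View pics/endscene.png

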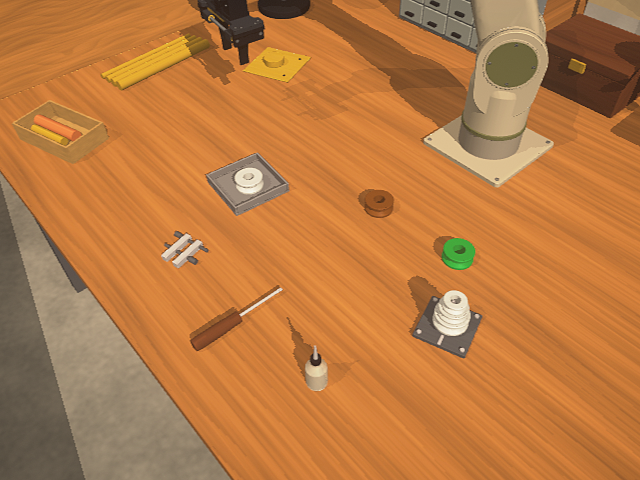

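View pics/endtop.png

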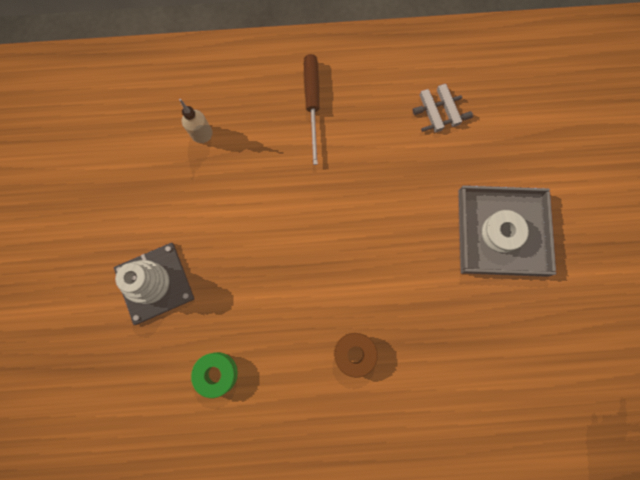

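```bash
python3 - <<'E'
from h import *
im=cv2.imread("pics/endtop.png");hsv=cv2.cvtColor(im,cv2.COLOR_BGR2HSV)
m=((hsv[...,1]<70)&(hsv[...,2]>140)).astype(np.uint8)
for (u,v),z,r in(((130,278),.088,.021),((506,231),.033,.032)):
    w=np.zeros_like(m);w[v-40:v+40,u-40:u+40]=m[v-40:v+40,u-40:u+40]
    cs,hi=cv2.findContours(w,cv2.RETR_CCOMP,cv2.CHAIN_APPROX_NONE)
    for c,h in zip(cs,hi[0]):
        if len(c)>12: print(h[3]>=0,len(c),circ(ray("top",c[:,0],z)))
a=cv2.imread("pics/top0.png").astype(int)[30:170,170:480];b=im.astype(int)[30:170,170:480];print("bystander diff px",(abs(a-b).sum(2)>60).sum())
cv2.imwrite("pics/endc.png",cv2.resize(cv2.imread("pics/endscene.png")[275:365,405:495],(600,600),interpolation=cv2.INTER_CUBIC))
E
```

```text
False 18 (array([0.48447675, 0.26625501, 0.0271628 ]), np.float64(0.0006362811611163503))
False 14 (array([0.50294445, 0.21581625, 0.05077847]), np.float64(0.00047988948093232586))
False 168 (array([0.49108927, 0.28371157, 0.02603923]), np.float64(0.006027896076496412))
True 42 (array([0.49325293, 0.29085014, 0.00951297]), np.float64(0.0014111290730324556))
False 138 (array([ 0.53427309, -0.26877288,  0.03377626]), np.float64(0.0023433119341233024))
True 44 (array([ 0.53528157, -0.27174378,  0.01199933]), np.float64(0.0013847027878577578))
bystander diff px 0
```

View pics/endc.png

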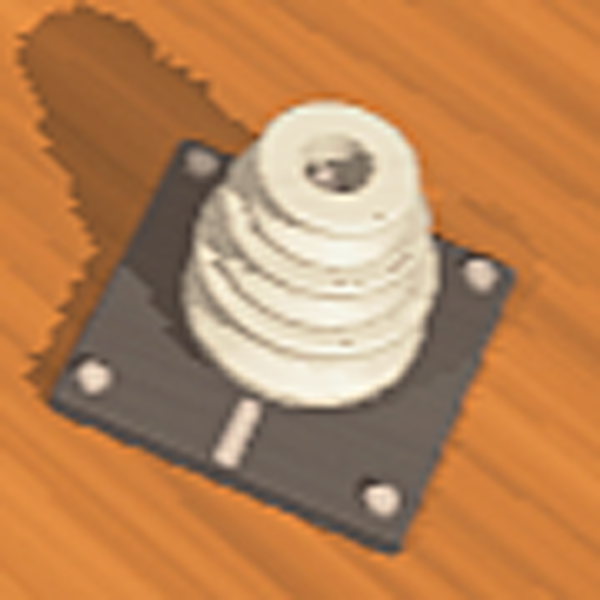

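The stack is flat and centred: the small bore is within about 2 mm of the axis. The plain pulley is near the tray centre, and the bystander pixels are unchanged. Handing in.

```bash
python3 -c "
from bench import *
print(close_job())"
```

```text
the job is handed in; nothing more can be done
None
```

I built the pulley stack on the arbor and laid the plain-bored pulley in the tray. I handed the job in at about 32 s of the 106 s allowed; no verdict was reported.

**What I did:** The keyed pulley went on first, turned about 16° so its keyway dropped over the key. The medium and then the small pulley followed. I lowered each one in small steps until contact; the highest force was about 20 N, with the keyed pulley.

**Last checks:**
- **Stack:** it looks flat in the scene picture. The small pulley's bore measures about 2 mm from the arbor axis, against a 6 mm limit. I measured only the top of the finished stack. The medium and keyed pulleys were checked by eye after release, and their seating heights came out as expected from the contact readings.
- **Tray:** the plain pulley looks flat, about 2–3 mm from the tray centre, against a 36 mm limit.
- **Bystanders:** the oiler, screwdriver and clamp show no changed pixels in the top view.
- **Robot:** the arm and gripper are well clear of everything.

**Disagreements:**
- **Circle fits:** the final fits to the outer outlines of the small and plain pulleys, and one earlier fit of the keyed pulley, were poor. The outlines took in the pulley sides, or the arm hid part of them, so I relied on the bores and the contact heights.
- **Measured tool position:** it wandered by 1–2 mm during the run.

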